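# Uncover the preset wheel of a microscope light controller and dial it to the white mark

## Task

On the white light controller, swing the flat dark metal cover sideways about its screw until the whole window under it is uncovered, then roll the thumbwheel in the window until its white stripe stands on top, in line with the yellow ticks at the window's edges, and leave it like that with the cover open. The cover turns one way only, and which way cannot be seen from outside: feel for it, and never force it against its stop. Do not disturb the lens barrel, the jar and the lens cap on the bench.

Things in the scene. Friction and masses are not known exactly. Their poses are not given: they have to be found in the camera images.
- unit: The light controller, a fixed white box. Origin on the bench under the window's centre; x runs from the window to the pivot screw, z up. The roof is 68 mm above the bench; the box reaches 75 mm to -x, 112 mm to +x and 105 mm to each side of the origin.
- window (a point): Centre of the window, at roof height (68 mm above the bench). The window is an opening in the roof, 60 mm along the box's x and 40 mm along y, over a well 18 mm deep with the thumbwheel in its middle. Two yellow ticks, 3 mm wide, lie on the roof at the window's two long edges, at the middle of its length (x = 0).
- pivot (a point): Axis of the cover's pivot screw at roof height, 60 mm from the window's centre along the box's +x. The screw head, 18 mm wide, rises 8 mm above the roof.
- plate (a point): Middle of the cover's upper face, 72 mm above the bench. The cover is a flat dark steel plate, 135 x 50 x 4 mm, on the roof; it reaches from 19 mm behind the pivot axis to 13 mm beyond the red post. Open, it overhangs the box a little.
- post (a point): Red upright round grip post on the cover's free end, 12 mm in diameter, 22 mm tall (72 to 94 mm above the bench). This point is on its axis, 84 mm above the bench and 103 mm from the pivot axis; with the cover shut it is 43 mm to the box's -x of the window's centre.
- cover (a joint): Cover's angle, rad: 0 shut, pointing from pivot to the box's -x; positive anticlockwise from above. Starts within 0.08 of 0. Drags with about 2 N at the post, stays where left. A hidden, slightly springy stop blocks one direction (it varies which) about 0.15 from 0: about 4 N more per mm at the post; over 30 N there is forcing it. The other way is free to 1.75. Window fully clear from 1.37.
- axle (a point): Centre of the thumbwheel, 24 mm below the roof under the window's centre. Black knurled wheel, 44 mm in diameter, 18 mm wide, on a fixed level axle along the box's y: its top is 2 mm below the roof, 66 mm above the bench. Its rim has one white stripe and nine blue ones, each 5 mm wide, 0.63 rad apart.
- wheel (a joint): Thumbwheel's angle, rad: 0 with the white stripe on top, in line with the ticks; positive with the top rolled towards the pivot. Starts between 0.6 and 1.3, so the top must be rolled away from the pivot. Drags with about 1.2 N at the rim and stays where left; a fingertip pressed lightly on the rim and moved along the box's x rolls it.
- barrel: Loose black lens barrel, 34 mm in diameter, 50 mm tall, standing beside the controller; origin at the centre of its underside. To be left alone.
- flux: Loose amber jar with a black lid, 36 mm in diameter, 55 mm tall, standing beside the controller; origin at the centre of its underside. To be left alone.
- cap: Loose grey lens cap, a disc 42 mm in diameter, 14 mm tall, lying beside the controller; origin at the centre of its underside. To be left alone.

How it is judged:
By the outcome, as a careful person would: the job done as asked, in the order asked, and still so for the second after the job is handed in, with the robot touching nothing.
It also fails if it takes over 58 s, if anything falls off the work surface, if the arm or the gripper's body presses on something with over 40 N, if the wrist force passes 120 N, or if a joint passes its speed limit or range.

## Robot

A 7-joint arm with a two-finger parallel gripper is mounted at the origin on the work surface. World frame = base frame: x ahead of the robot, y to its left, z up, the work surface at z = 0. Lengths are in mm, angles in rad, forces in N, time in s.
With the tool pointing down it reaches from about 425 to 950 mm from the base axis. Payload 4.7 kg.
Tool frame: the origin (TCP) lies midway between the tips of the shut fingers; the grasp point (between the pads) lies manip.pinch_z behind it (manip.pinch_z is the distance from the TCP to the grasp point, in mm); z points along the fingers, y is the direction in which the jaws open and shut (so a half turn about z gives the same grasp; the last joint's range is limited). The gripper opens to 87 mm and grips with 3 to 60 N. Pads are 19 mm wide; open, the fingers measure 117 mm over their backs; the gripper's body (75 mm by 190 mm) begins 51 mm behind the grasp point.
Start: joints at [1.216, 0.469, -0.049, 1.532, 0.024, 1.141, -0.082], TCP at [216.092, -639.495, 222.573] pointing down, gripper open.
Joint ranges: [-2.59, 2.59], [-0.33, 1.99], [-1.39, 1.29], [0.1, 2.45], [-1.04, 4.18], [0.21, 1.99], [-2.66, 2.66]. Speed limits (rad/s): [2.57, 2.57, 3.14, 3.14, 3.14, 3.14, 3.14].

## Interface

Orientations are given as a unit quaternion [w, x, y, z].
In Python, from rig import manip gives the robot as it stands.
- The arm moves only by the tool send_rows, never from a script. Its argument "motion" is a list that holds one entry, the list of rows, each a list of 7 numbers: the turn, a rotation vector about the tool's x, y, z in degrees, then the shift along the tool's x, y, z in m, then the closure in counts, from 0 (fully open) to 255 (shut). In form: [[[wx, wy, wz, dx, dy, dz, claw], ...]]. A call has 1 to 12 rows; each row is the pose to reach, as a shift and turn from the pose commanded when the call began, along the tool's axes at that moment; what a row does not reach only later rows make up. A row lasts 1/8 s, in which the tool goes at most 62.5 mm and 10.7 degrees, less where a joint would pass 70% of its speed; a pose out of reach is approached as far as the arm can. A call with a gripper value outside its range is refused whole. The fingers move at their own pace and stop on an object; "squeeze" is the grip in N (left out, the last holds). Time passes only in rows, so rows that repeat a pose let the fingers close. It gives the time, the measured TCP pose, the force and the opening at its end, in the units of the state.
- manip.read_state(): the state, without advancing time (a new reading comes with each control period).
- manip.read_camera(name): name is "side" or "top" or "wrist"; returns the picture (400x640x3 uint8, red, green, blue); there is no depth.
- manip.camera_info(name): a dict with "camera_matrix" (3x3 intrinsics, pixels), "R" (3x3) and "t" (3): a world point X has camera coordinates R X + t. Camera axes: x right, y down, z forward; pixel columns grow to the right and rows downward; lengths in mm; the calibration is good to about 2 mm. A picture is of the moment at which its call begins: read the wrist's pose just before it. camera_info takes no time and is no camera call; for the wrist camera it gives the pose at the moment of the call.
- manip.finish_job(): hands the job in, once; it reports no verdict.
The state is a dict: "time_s": time; "joint_positions": joint angles; "joint_velocities": joint speeds; "joint_efforts": joint torques, N m; "ee_pos": TCP position; "tcp_rot": TCP orientation; "ft_force": force on the tool from outside, world axes, zero at the start; "wrist_torque": the same for the moment, N m; "opening": finger opening in mm.
Only numpy, scipy, OpenCV 4.12 (cv2) and the standard library are available. Lean on these libraries where they do the work, as an engineer would, in place of code of your own. Each camera call takes 0.05 s, during which the arm holds its last target. There are 200 camera calls.

## Working session

There is one attempt and no reset: what is moved stays moved. The work goes in short steps, Python scripts to look and compute and a tool call to move; the robot and the scene stay as the last step left them, time stands still between calls to the robot, and variables do not carry over. Pictures are saved under pics/ and viewed, about 8 in all and at most 12, crops included, and the job is handed in when it is done.

Besides the shell and the picture viewer there is one more tool, called as name([rows], argument=value, ...), one row to a line, values as JSON. send_rows: Moves the arm, as the interface text tells. Its arguments: {"type":"object","properties":{"motion":{"type":"array","items":{"type":"array","items":{"type":"array","items":{"type":"number"}}}},"squeeze":{"type":"number"}},"required":["motion"]}

```bash
ls; mkdir -p pics; python3 - <<'E'
from rig import manip
import cv2
s=manip.read_state(); print(s); print(manip.pinch_z)
for n in("top","side"):
    im=manip.read_camera(n); cv2.imwrite(f"pics/{n}0.png",im[:,:,::-1])
    print(n,manip.camera_info(n))
E
```

```text
pics
{'time_s': 0.0, 'joint_positions': array([ 1.21611878,  0.46944595, -0.0485714 ,  1.53367706,  0.02411067,
        1.14097575, -0.08230521]), 'joint_velocities': array([-1.31665462e-03,  2.11499961e-05, -9.58863017e-04, -7.78346452e-04,
        1.30689869e-03, -2.60139264e-04, -6.98476079e-04]), 'joint_efforts': array([ 8.62200295e-05, -5.07973588e+01, -8.03948706e-02, -2.36159259e+01,
       -6.12505339e-02,  3.80869280e-02,  1.72409323e-04]), 'ee_pos': array([ 215.83724988, -638.94350796,  221.50345103]), 'tcp_rot': array([-9.39123881e-04,  9.86761706e-01,  1.62174024e-01, -1.99654580e-04]), 'ft_force': array([ 0.17174802,  0.11307378, -0.17231288]), 'wrist_torque': array([-0.0298855 , -0.05997943, -0.0193645 ]), 'opening': 87.14126655350584}
18.700000000000003
top {'camera_matrix': array([[398.68191926,   0.        , 315.19558987],
       [  0.        , 398.68191926, 203.7535029 ],
       [  0.        ,   0.        ,   1.        ]]), 'R': array([[ 0.06535511, -0.9978588 ,  0.0025547 ],
       [-0.97661236, -0.06448868, -0.20510854],
       [ 0.20483411,  0.01090994, -0.9787359 ]]), 't': array([ 17.52013082, 542.512431  , 684.95791393])}
side {'camera_matrix': array([[501.0983745 ,   0.        , 320.56960348],
       [  0.        , 501.0983745 , 195.59475155],
       [  0.        ,   0.        ,   1.        ]]), 'R': array([[-0.98529604, -0.16902543, -0.02494232],
       [-0.07309775,  0.54897535, -0.83263605],
       [ 0.15442939, -0.81856977, -0.55325861]]), 't': array([522.01651758,  63.72342932, 862.11362731])}
```

View pics/top0.png

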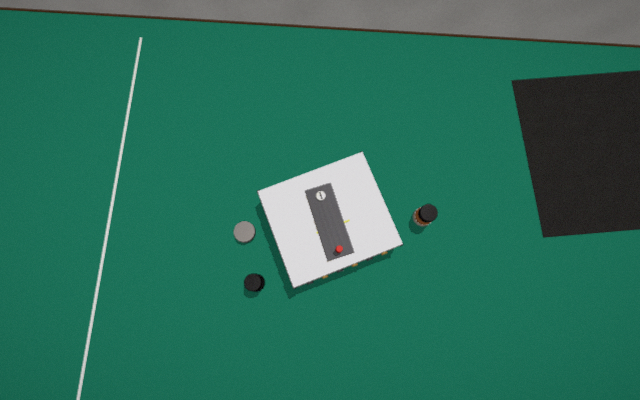

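View pics/side0.png

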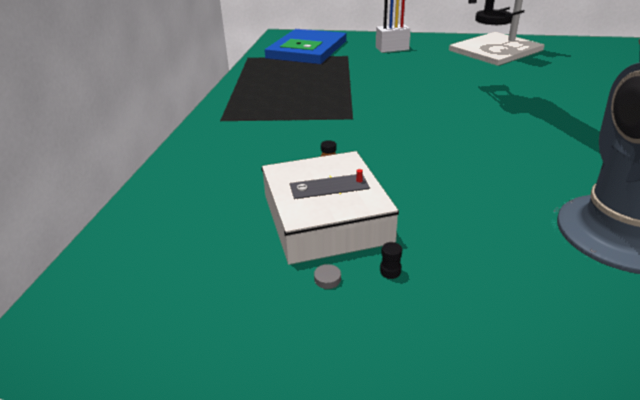

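Top view: the white roof has corners near (259,191), (363,154), (401,244), (293,286). The screw is at (321,196) and the red post at (339,249). The cap (244,232) and barrel (254,283) are on the left, and the jar (426,215) is on the right. The side view agrees.

```bash
cat > h.py <<'E'
import numpy as np, cv2
from rig import manip
def ray(info,px,z):
    K,R,t=info["camera_matrix"],np.array(info["R"]),np.array(info["t"])
    px=np.atleast_2d(px).astype(float)
    d=(np.linalg.inv(K)@np.c_[px,np.ones(len(px))].T).T@R
    c=-R.T@t
    return c+d*((z-c[2])/d[:,2])[:,None]
def proj(info,X):
    X=np.atleast_2d(X)@np.array(info["R"]).T+info["t"]; p=X@info["camera_matrix"].T
    return p[:,:2]/p[:,2:]
def red(im):
    h=cv2.cvtColor(im,cv2.COLOR_RGB2HSV)
    return (((h[...,0]<8)|(h[...,0]>172))&(h[...,1]>150)&(h[...,2]>70)).astype(np.uint8)
def big(m):
    n,l,s,c=cv2.connectedComponentsWithStats(m)
    i=1+s[1:,4].argmax(); return c[i],s[i],(l==i).astype(np.uint8)
E
python3 - <<'E'
from h import *
def load(n): return cv2.imread(f"pics/{n}0.png")[:,:,::-1].copy()
for n in("top","side"):
    im=load(n); info=manip.camera_info(n)
    c,s,m=big(red(im)); print(n,"post px",c,s,"world z84",ray(info,c,84)[0])
    if n=="top":
        h=cv2.cvtColor(im,cv2.COLOR_RGB2HSV)
        w=((h[...,1]<40)&(h[...,2]>185)).astype(np.uint8); w[:,:200]=0; w[:,480:]=0;w[:130]=0
        _,s,m=big(w); cs,_=cv2.findContours(m,cv2.RETR_EXTERNAL,cv2.CHAIN_APPROX_NONE)
        P=ray(info,cs[0][:,0],68)[:,:2].astype(np.float32)
        r=cv2.minAreaRect(P); print("roof",r, cv2.boxPoints(r))
        print("screw",ray(info,[321,196],76))
        print("barrel,jar,cap",ray(info,[254,283],50),ray(info,[428,213],55),ray(info,[244,232],14))
E
```

```text
top post px [338.64102564 248.76923077] [336 246   7   7  39] world z84 [456.9077679    6.65636939  84.        ]
roof ((515.7216796875, 26.425994873046875), (185.86392211914062, 208.86410522460938), 25.230409622192383) [[ 387.1402     81.282196]
 [ 476.17047  -107.65646 ]
 [ 644.30316   -28.430206]
 [ 555.2729    160.50845 ]]
screw [[551.10065033  43.28450907  76.        ]]
barrel,jar,cap [[388.86436573 153.5000543   50.        ]] [[ 536.74836814 -156.79319747   55.        ]] [[484.14004619 187.54421294  14.        ]]
side post px [359.         175.62903226] [356 170   7  12  62] world z84 [457.77921026   8.45455455  84.        ]
```

```bash
cat >> h.py <<'E'
from scipy.spatial.transform import Rotation as Rn
U=np.array([.9046,.4263,0]); V=np.array([-.4263,.9046,0]); W=np.array([499.,18.5,68]); PV=W+60*U
def rot():
    q=manip.read_state()["tcp_rot"]; return Rn.from_quat([q[1],q[2],q[3],q[0]])
def shift(*targets):
    s=manip.read_state(); r=rot()
    for T in targets: print("m",np.round(r.inv().apply(np.array(T)-s["ee_pos"])/1000,4))
def status():
    s=manip.read_state(); print("t",s["time_s"],"tcp",s["ee_pos"].round(1),"F",s["ft_force"].round(1),"op",round(s["opening"],1),"q7",s["joint_positions"][[0,6]].round(2))
    y=rot().as_matrix(); print("tool x",y[:,0].round(3),"y",y[:,1].round(3))
E
python3 - <<'E'
from h import *
status(); shift([420,-350,215],[457.5,7.5,200])
# tilt correction to exact vertical with jaws tangential (x tool along post direction away from pivot)
a=np.arctan2(7.5-PV[1],457.5-PV[0]); print("cover",a-np.arctan2(-U[1],-U[0]) )
E
```

```text
t 0.1 tcp [ 215.9 -639.   221.6] F [-0.2 -0.8 -0.3] op 87.0 q7 [ 1.22 -0.08]
tool x [ 0.947  0.32  -0.   ] y [ 0.32  -0.947 -0.002]
m [ 0.2859 -0.2084  0.007 ]
m [ 0.4358 -0.5351  0.0225]
cover -0.0755741285115783
```

send_rows([
  [[0, 0, 0, 0.143, -0.104, 0.004, 0], [0, 0, 0, 0.286, -0.208, 0.007, 0], [0, 0, 0, 0.286, -0.208, 0.007, 0], [0, 0, 0, 0.286, -0.208, 0.007, 0], [0, 0, 0, 0.286, -0.208, 0.007, 0], [0, 0, 0, 0.286, -0.208, 0.007, 0], [0, 0, 0, 0.436, -0.535, 0.022, 0], [0, 0, 0, 0.436, -0.535, 0.022, 0], [0, 0, 0, 0.436, -0.535, 0.022, 0], [0, 0, 0, 0.436, -0.535, 0.022, 0], [0, 0, 0, 0.436, -0.535, 0.022, 0], [0, 0, 0, 0.436, -0.535, 0.022, 0]],
])

```text
time_s: 1.6
ee_pos: [457.5, 9.6, 200.5]
tcp_rot: [-0.0, 0.987, 0.163, 0.0]
ft_force: [-0.2, 0.1, -0.8]
opening: 86.9
```

```bash
python3 - <<'E'
from h import *
status(); info=manip.camera_info("wrist"); im=manip.read_camera("wrist"); cv2.imwrite("pics/w1.png",im[:,:,::-1])
print(info["camera_matrix"][0],(-info["R"].T@info["t"]).round(0))
c,s,m=big(red(im)); print(c,s,ray(info,c,84)[0]); print("expected post, screw",proj(info,[[457.5,7.5,84],[553.3,44.1,76]]))
shift([457.5,7.5,200])
E
```

```text
t 1.6 tcp [457.5   9.6 200.5] F [-0.2  0.1 -0.8] op 86.9 q7 [ 0.29 -1.44]
tool x [0.947 0.322 0.   ] y [ 0.322 -0.947 -0.   ]
[275.91973556   0.         319.46128287] [521.  32. 362.]
[322.1588785  198.40186916] [317 192  11  13 107] [457.3219392    7.14093246  84.        ]
expected post, screw [[321.88708085 198.13517132]
 [318.25592004  93.83732389]]
m [-0.0032  0.0082  0.0006]
```

View pics/w1.png

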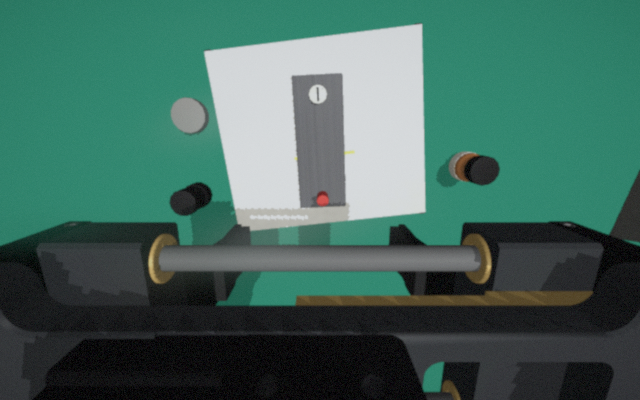

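The wrist view shows the post at (322,198), which puts it at (457.4, 7.2). The screw is at (318,94) and the neighbours are clear. Next I descend with the jaws straddling the post.

```bash
python3 - <<'E'
from h import *
status(); shift([457.4,7.3,76])
E
```

```text
t 1.65 tcp [457.8  16.3 200.6] F [0.6 5.  1.2] op 87.0 q7 [ 0.28 -1.45]
tool x [0.944 0.33  0.002] y [ 0.33  -0.944 -0.004]
m [-0.0037  0.0088  0.1246]
```

send_rows([
  [[0, 0, 0, 0, 0, 0, 0], [0, 0, 0, 0, 0, 0.04, 0], [0, 0, 0, 0, 0, 0.08, 0], [0, 0, 0, 0, 0, 0.1, 0], [0, 0, 0, 0, 0, 0.1, 0], [0, 0, 0, 0, 0, 0.1, 0]],
])

```text
time_s: 2.4
ee_pos: [458.6, 6.0, 101.2]
tcp_rot: [0.0, 0.987, 0.161, 0.001]
ft_force: [0.4, -0.1, -0.0]
opening: 87.2
```

```bash
python3 - <<'E'
from h import *
status(); shift([457.4,7.3,76])
E
```

```text
t 2.4 tcp [458.6   6.  101.2] F [ 0.4 -0.1 -0. ] op 87.2 q7 [ 0.25 -1.54]
tool x [0.948 0.318 0.001] y [ 0.318 -0.948  0.001]
m [-0.0007 -0.0016  0.0252]
```

send_rows([
  [[0, 0, 0, -0.001, -0.001, 0.012, 0], [0, 0, 0, -0.001, -0.001, 0.025, 60], [0, 0, 0, -0.001, -0.001, 0.025, 150], [0, 0, 0, -0.001, -0.001, 0.025, 255], [0, 0, 0, -0.001, -0.001, 0.025, 255], [0, 0, 0, -0.001, -0.001, 0.025, 255], [0, 0, 0, -0.001, -0.001, 0.025, 255], [0, 0, 0, -0.001, -0.001, 0.025, 255]],
], squeeze=5)

```text
time_s: 3.4
ee_pos: [456.7, 7.5, 75.6]
tcp_rot: [0.0, 0.987, 0.162, 0.0]
ft_force: [0.1, 0.4, -0.7]
opening: 25.1
```

send_rows([
  [[0, 0, 0, 0, 0, 0, 255], [0, 0, 0, 0, 0, 0, 255], [0, 0, 0, 0, 0, 0, 255], [0, 0, 0, 0, 0, 0, 255]],
])

```text
time_s: 3.9
ee_pos: [456.6, 7.3, 75.5]
tcp_rot: [0.0, 0.987, 0.162, -0.0]
ft_force: [-0.0, -0.9, 0.8]
opening: 11.8
```

send_rows([
  [[0, 0, 0, 0, -0.002, 0, 255], [0, 0, 0, 0, -0.004, 0, 255], [0, 0, 0, 0, -0.005, 0, 255], [0, 0, 0, 0, -0.005, 0, 255]],
])

```text
time_s: 4.4
ee_pos: [454.7, 12.3, 75.5]
tcp_rot: [0.0, 0.987, 0.162, -0.0]
ft_force: [-1.4, -1.7, 2.5]
opening: 11.7
```

send_rows([
  [[0, 0, 0, 0, -0.002, 0, 255], [0, 0, 0, 0, -0.004, 0, 255], [0, 0, 0, 0, -0.004, 0, 255]],
])

```text
time_s: 4.78
ee_pos: [453.6, 15.9, 75.5]
tcp_rot: [0.0, 0.987, 0.162, -0.0]
ft_force: [-0.5, -3.5, 1.1]
opening: 11.4
```

send_rows([
  [[0, 0, 0, 0, -0.002, 0, 255], [0, 0, 0, 0, -0.002, 0, 255]],
])

```text
time_s: 5.03
ee_pos: [453.2, 16.9, 75.5]
tcp_rot: [0.001, 0.987, 0.162, -0.0]
ft_force: [-0.4, -5.3, -0.0]
opening: 12.0
```

send_rows([
  [[0, 0, 0, 0, -0.002, 0, 255], [0, 0, 0, 0, -0.002, 0, 255]],
])

```text
time_s: 5.28
ee_pos: [453.0, 17.7, 75.5]
tcp_rot: [0.001, 0.987, 0.162, 0.0]
ft_force: [0.5, -8.8, -0.0]
opening: 11.9
```

The force built from 2 to 9 N with almost no motion, so the stop is clockwise and anticlockwise (+) is free. I'm backing off and will follow the arc that way.

```bash
python3 - <<'E'
from h import *
status(); r=rot()
Pc=np.array([456.6,7.3,75.5])-r.as_matrix()[:,1]*13
th0=np.arctan2(7.3-PV[1],456.6-PV[0]); R=np.hypot(7.3-PV[1],456.6-PV[0]); print(R,Pc)
P=lambda d: PV*[1,1,0]+[R*np.cos(th0+np.radians(d)),R*np.sin(th0+np.radians(d)),75.5]
for d in range(0,49,4): print(d,np.round(r.inv().apply(P(d)-Pc)/1000,4))
E
```

```text
t 5.275 tcp [453.   17.7  75.5] F [ 0.5 -8.8 -0. ] op 11.9 q7 [ 0.21 -1.6 ]
tool x [ 0.948  0.319 -0.   ] y [ 0.319 -0.948  0.003]
103.43534337933039 [452.45337287  19.62088949  75.46585967]
0 [-0.     0.013  0.   ]
4 [0.0005 0.0202 0.    ]
8 [0.0016 0.0273 0.    ]
12 [0.0031 0.0344 0.0001]
16 [0.0051 0.0413 0.0001]
20 [0.0076 0.0481 0.0001]
24 [0.0106 0.0547 0.0001]
28 [0.014  0.0611 0.0001]
32 [0.0178 0.0672 0.0001]
36 [0.0221 0.073  0.0002]
40 [0.0268 0.0785 0.0002]
44 [0.0318 0.0837 0.0002]
48 [0.0372 0.0885 0.0002]
```

send_rows([
  [[0, 0, 0, 0, 0.007, 0, 255], [0, 0, 0, 0, 0.013, 0, 255], [0, 0, -4, 0.0005, 0.0202, 0, 255], [0, 0, -8, 0.0016, 0.0273, 0, 255], [0, 0, -12, 0.0031, 0.0344, 0, 255], [0, 0, -16, 0.0051, 0.0413, 0, 255], [0, 0, -20, 0.0076, 0.0481, 0, 255], [0, 0, -20, 0.0076, 0.0481, 0, 255]],
])

```text
time_s: 6.28
ee_pos: [475.5, -23.6, 75.5]
tcp_rot: [0.0, 0.944, 0.33, 0.0]
ft_force: [-1.2, -2.5, 0.4]
opening: 11.9
```

```bash
python3 - <<'E'
from h import *
status(); r=rot(); p=manip.read_state()["ee_pos"]; v=p-PV
print(np.hypot(v[0],v[1]), np.degrees(np.arctan2(v[1],v[0]))-(np.degrees(np.arctan2(-U[1],-U[0]))))
# nominal commanded pose at d=20
th0=np.arctan2(7.3-PV[1],456.6-PV[0]); R=103.4
P=lambda d: PV*[1,1,0]+[R*np.cos(th0+np.radians(d)),R*np.sin(th0+np.radians(d)),75.5]
print(P(20))
m=Rn.from_euler('z',20,degrees=True)*Rn.from_matrix(np.array([[.948,.319,0],[.319,-.948,0],[0,0,-1]]))
print(m.as_matrix()[:,1])
for d in range(27,98,7): print(d-20,np.round(m.inv().apply(P(d)-P(20))/1000,4))
E
```

```text
t 6.275 tcp [475.5 -23.6  75.5] F [-1.2 -2.5  0.4] op 11.9 q7 [ 0.35 -1.2 ]
tool x [0.782 0.624 0.001] y [ 0.624 -0.782  0.   ]
103.10768865170368 15.810998574112858
[475.03583646 -23.52404738  75.5       ]
[ 0.62385201 -0.78154249  0.        ]
7 [0.0013 0.0126 0.    ]
14 [0.004  0.0249 0.    ]
21 [0.0083 0.0368 0.    ]
28 [0.014 0.048 0.   ]
35 [0.021  0.0585 0.    ]
42 [0.0292 0.0681 0.    ]
49 [0.0386 0.0766 0.    ]
56 [0.0489 0.0839 0.    ]
63 [0.06   0.0899 0.    ]
70 [0.0718 0.0944 0.    ]
77 [0.084  0.0976 0.    ]
```

send_rows([
  [[0, 0, -7, 0.0013, 0.0126, 0, 255], [0, 0, -14, 0.004, 0.0249, 0, 255], [0, 0, -21, 0.0083, 0.0368, 0, 255], [0, 0, -28, 0.014, 0.048, 0, 255], [0, 0, -35, 0.021, 0.0585, 0, 255], [0, 0, -42, 0.0292, 0.0681, 0, 255], [0, 0, -49, 0.0386, 0.0766, 0, 255], [0, 0, -56, 0.0489, 0.0839, 0, 255], [0, 0, -63, 0.06, 0.0899, 0, 255], [0, 0, -70, 0.0718, 0.0944, 0, 255], [0, 0, -73, 0.077, 0.0958, 0, 255], [0, 0, -73, 0.077, 0.0958, 0, 255]],
])

```text
time_s: 7.78
ee_pos: [596.2, -49.4, 75.6]
tcp_rot: [0.001, 0.562, 0.827, 0.001]
ft_force: [2.0, -0.2, -1.2]
opening: 11.5
```

```bash
python3 - <<'E'
from h import *
status(); p=manip.read_state()["ee_pos"]; v=p-PV
print(np.hypot(v[0],v[1]), np.degrees(np.arctan2(v[1],v[0]))-(np.degrees(np.arctan2(-U[1],-U[0]))))
E
```

```text
t 7.775 tcp [596.2 -49.4  75.6] F [ 2.  -0.2 -1.2] op 11.5 q7 [ 0.54 -0.06]
tool x [-0.368  0.93   0.   ] y [0.93  0.368 0.003]
102.86059672891632 89.40577975579254
```

send_rows([
  [[0, 0, 0, 0, 0, 0, 140], [0, 0, 0, 0, 0, 0, 140], [0, 0, 0, 0, 0, 0, 140], [0, 0, 0, 0, 0, 0, 140], [0, 0, 0, 0, 0, 0, 140], [0, 0, 0, 0, 0, -0.02, 140], [0, 0, 0, 0, 0, -0.05, 140], [0, 0, 0, 0, 0, -0.09, 140], [0, 0, 0, 0, 0, -0.09, 140]],
])

```text
time_s: 8.9
ee_pos: [597.7, -49.2, 170.4]
tcp_rot: [0.004, 0.562, 0.827, 0.002]
ft_force: [-0.3, 0.1, -0.7]
opening: 39.2
```

```bash
python3 - <<'E'
from h import *
status(); r=rot(); shift(list(W[:2]+0*U[:2])+[165])
E
```

```text
t 8.9 tcp [597.7 -49.2 170.4] F [-0.3  0.1 -0.7] op 39.2 q7 [0.59 0.02]
tool x [-0.369  0.929 -0.003] y [0.929 0.369 0.008]
m [ 0.0994 -0.0668  0.0045]
```

send_rows([
  [[0, 0, 9, 0.01, -0.012, 0, 200], [0, 0, 18, 0.02, -0.024, 0, 255], [0, 0, 27, 0.03, -0.036, 0, 255], [0, 0, 36, 0.04, -0.049, 0, 255], [0, 0, 45, 0.05, -0.061, 0, 255], [0, 0, 54, 0.06, -0.073, 0, 255], [0, 0, 63, 0.07, -0.085, 0, 255], [0, 0, 72, 0.08, -0.098, 0, 255], [0, 0, 81, 0.09, -0.11, 0, 255], [0, 0, 86.4, 0.096, -0.122, 0, 255], [0, 0, 86.4, 0.096, -0.122, 0, 255], [0, 0, 86.4, 0.096, -0.122, 0, 255]],
], squeeze=20)

```text
time_s: 10.4
ee_pos: [446.8, -5.8, 165.8]
tcp_rot: [0.0, 0.976, 0.219, 0.0]
ft_force: [0.1, 0.2, 0.1]
opening: 0.4
```

```bash
python3 - <<'E'
from h import *
status(); info=manip.camera_info("wrist"); im=manip.read_camera("wrist")
print(proj(info,[W,PV,W+20*V,W-20*V]).round(0))
c=proj(info,W)[0].astype(int)
x0,y0=max(c[0]-100,0),max(c[1]-75,0)
cv2.imwrite("pics/w2.png",cv2.resize(im[y0:y0+150,x0:x0+200,::-1],None,fx=4,fy=4,interpolation=cv2.INTER_CUBIC)); print(x0,y0)
np.save("w2.npy",im); status()
E
```

```text
t 10.4 tcp [446.8  -5.8 165.8] F [0.1 0.2 0.1] op 0.4 q7 [ 0.42 -1.35]
tool x [0.904 0.428 0.001] y [ 0.428 -0.904  0.   ]
[[320. 142.]
 [321.  71.]
 [299. 141.]
 [342. 142.]]
220 66
t 10.45 tcp [446.9  -5.8 165.8] F [-0.   0.4 -0.9] op 0.5 q7 [ 0.42 -1.35]
tool x [0.904 0.428 0.001] y [ 0.428 -0.904  0.   ]
```

View pics/w2.png

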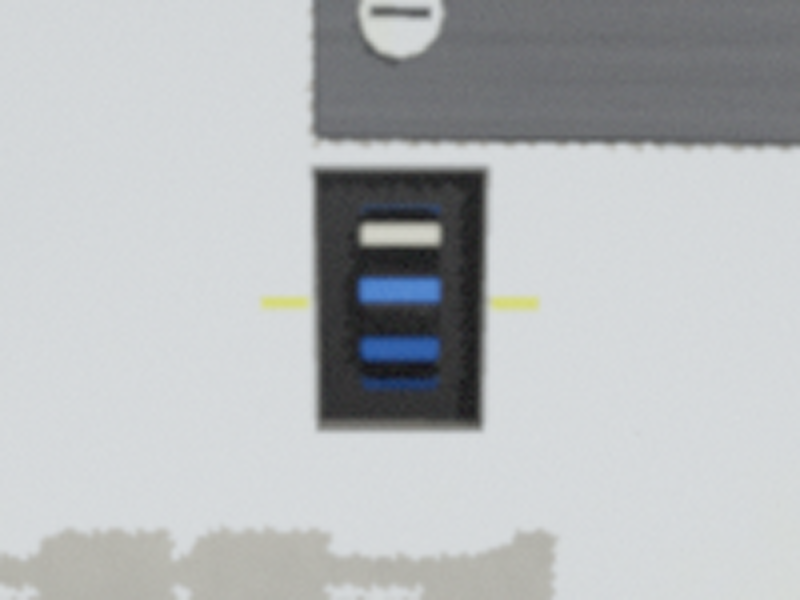

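The window is fully clear: the cover's edge is at crop y 140 and the window starts at y 168. Ticks are at crop y 302, the white stripe at 234 (pivot side), and blue stripes at 290 and 349. I'll get the wheel angle from the ray-circle intersection.

```bash
cat >> h.py <<'E'
def measure():
    """wheel angle from white stripe & ticks in wrist view; unit-plane geometry"""
    info=manip.camera_info("wrist"); im=manip.read_camera("wrist")
    c=proj(info,W)[0]; u=proj(info,W+10*U)[0]
    h=cv2.cvtColor(im,cv2.COLOR_RGB2HSV).astype(int)
    yy,xx=np.mgrid[:400,:640]
    X=ray(info,np.c_[xx.ravel(),yy.ravel()],68)-W; a=(X@U).reshape(400,640); b=(X@V).reshape(400,640)
    tick=(abs(a)<8)&(abs(b)>20)&(abs(b)<38)&(h[...,1]>70)&(h[...,0]>20)&(h[...,0]<38)
    st=(abs(a)<26)&(abs(b)<7)&(h[...,1]<50)&(h[...,2]>110)
    cam=-info["R"].T@info["t"]; ca=(cam-W)@U; cz=cam[2]-44
    ta=a[tick].mean(); tb=b[tick]
    print("tick n,a",tick.sum(),ta.round(2),"b",tb.min().round(1),tb.max().round(1))
    def ang(q): # q: position along U on roof plane, relative to ticks -> wheel angle
        ox=ca-ta; d=np.array([q-ta-ox,24-cz]); o=np.array([ox,cz])
        A,B,C=d@d,2*o@d,o@o-484; t=(-B-np.sqrt(max(B*B-4*A*C,0)))/(2*A); p=o+t*d; return np.arctan2(p[0],p[1])
    if st.sum():
        s=st.astype(np.uint8); cc,ss,m=big(s); q=a[m>0]
        print("stripe n",m.sum(),"angle mean",ang(q.mean()).round(3),"range",ang(q.min()).round(3),ang(q.max()).round(3))
    return im,info
E
python3 - <<'E'
from h import *
im,info=measure()
W0=W.copy()
print("W corr along U and cover edge ok")
shift(list((W+8*U)[:2])+[85], list((W+8*U)[:2])+[70])
E
```

```text
tick n,a 42 0.08 b -30.0 31.6
stripe n 96 angle mean 0.763 range 0.627 0.924
W corr along U and cover edge ok
m [0.0655 0.0003 0.0807]
m [0.0655 0.0003 0.0957]
```

send_rows([
  [[0, 0, 0, 0.031, 0, 0.03, 255], [0, 0, 0, 0.062, 0, 0.06, 255], [0, 0, 0, 0.0625, 0, 0.085, 255], [0, 0, 0, 0.0625, 0, 0.096, 255], [0, 0, 0, 0.0625, 0, 0.096, 255], [0, 0, 0, 0.0625, 0, 0.096, 255]],
])

```text
time_s: 11.25
ee_pos: [503.4, 20.7, 70.5]
tcp_rot: [0.0, 0.976, 0.219, 0.001]
ft_force: [0.3, 0.4, 0.6]
opening: 0.6
```

send_rows([
  [[0, 0, 0, 0, 0, 0.002, 255], [0, 0, 0, 0, 0, 0.003, 255], [0, 0, 0, 0, 0, 0.003, 255]],
])

```text
time_s: 11.62
ee_pos: [502.8, 20.8, 66.8]
tcp_rot: [0.0, 0.976, 0.219, 0.0]
ft_force: [0.2, -0.2, -0.0]
opening: 0.7
```

send_rows([
  [[0, 0, 0, 0, 0, 0.001, 255], [0, 0, 0, 0, 0, 0.001, 255]],
])

```text
time_s: 11.88
ee_pos: [503.3, 21.0, 66.3]
tcp_rot: [0.0, 0.976, 0.219, 0.001]
ft_force: [-0.8, -0.5, 5.6]
opening: 0.6
```

send_rows([
  [[0, 0, 0, 0, 0, 0.001, 255], [0, 0, 0, 0, 0, 0.001, 255]],
])

```text
time_s: 12.12
ee_pos: [504.2, 21.4, 66.2]
tcp_rot: [0.0, 0.976, 0.219, 0.002]
ft_force: [-2.0, 0.2, 10.2]
opening: 0.6
```

send_rows([
  [[0, 0, 0, 0, 0, -0.001, 255], [0, 0, 0, -0.0025, 0, -0.001, 255], [0, 0, 0, -0.005, 0, -0.001, 255], [0, 0, 0, -0.0075, 0, -0.001, 255], [0, 0, 0, -0.01, 0, -0.001, 255], [0, 0, 0, -0.01, 0, -0.001, 255], [0, 0, 0, -0.01, 0, -0.001, 255]],
])

```text
time_s: 13.0
ee_pos: [494.5, 16.9, 66.2]
tcp_rot: [0.0, 0.976, 0.219, 0.001]
ft_force: [-0.4, -0.2, 6.7]
opening: 0.3
```

send_rows([
  [[0, 0, 0, 0, 0, -0.01, 255], [0, 0, 0, -0.025, 0, -0.05, 255], [0, 0, 0, -0.053, 0, -0.095, 255], [0, 0, 0, -0.053, 0, -0.095, 255], [0, 0, 0, -0.053, 0, -0.095, 255], [0, 0, 0, -0.053, 0, -0.095, 255]],
])

```text
time_s: 13.75
ee_pos: [445.3, -5.8, 159.4]
tcp_rot: [-0.001, 0.976, 0.219, -0.001]
ft_force: [0.9, -0.9, -1.1]
opening: 0.4
```

```bash
python3 - <<'E'
from h import *
status(); im,_=measure(); shift(list((W+4*U)[:2])+[66])
E
```

```text
t 13.75 tcp [445.3  -5.8 159.4] F [ 0.9 -0.9 -1.1] op 0.4 q7 [ 0.44 -1.37]
tool x [ 0.904  0.427 -0.002] y [ 0.427 -0.904 -0.002]
tick n,a 44 0.4 b -30.1 31.6
stripe n 112 angle mean 0.341 range 0.217 0.471
m [0.063  0.0012 0.0933]
```

send_rows([
  [[0, 0, 0, 0.03, 0, 0.04, 255], [0, 0, 0, 0.062, 0, 0.08, 255], [0, 0, 0, 0.062, 0, 0.09, 255], [0, 0, 0, 0.062, 0, 0.0925, 255], [0, 0, 0, 0.062, 0, 0.095, 255], [0, 0, 0, 0.062, 0, 0.095, 255], [0, 0, 0, 0.062, 0, 0.095, 255]],
])

```text
time_s: 14.68
ee_pos: [502.1, 20.0, 66.4]
tcp_rot: [0.0, 0.976, 0.218, 0.001]
ft_force: [-1.1, 0.5, 2.7]
opening: 0.3
```

send_rows([
  [[0, 0, 0, -0.002, 0, 0, 255], [0, 0, 0, -0.004, 0, 0, 255], [0, 0, 0, -0.006, 0, 0, 255], [0, 0, 0, -0.0078, 0, 0, 255], [0, 0, 0, -0.0078, 0, 0, 255], [0, 0, 0, -0.0078, 0, 0, 255]],
])

```text
time_s: 15.42
ee_pos: [495.5, 17.0, 66.2]
tcp_rot: [0.0, 0.976, 0.219, 0.001]
ft_force: [-0.5, -0.8, 6.8]
opening: 0.7
```

send_rows([
  [[0, 0, 0, 0, 0, -0.01, 255], [0, 0, 0, -0.025, 0, -0.05, 255], [0, 0, 0, -0.053, 0, -0.095, 255], [0, 0, 0, -0.053, 0, -0.095, 255], [0, 0, 0, -0.053, 0, -0.095, 255], [0, 0, 0, -0.053, 0, -0.095, 255], [0, 0, 0, -0.053, 0, -0.095, 255]],
])

```text
time_s: 16.3
ee_pos: [446.5, -5.1, 159.5]
tcp_rot: [-0.001, 0.976, 0.219, -0.001]
ft_force: [-0.4, -0.2, -0.1]
opening: 0.4
```

```bash
python3 - <<'E'
from h import *
status(); im,info=measure()
c=proj(info,W)[0].astype(int); x0,y0=c[0]-100,c[1]-75
cv2.imwrite("pics/w3.png",cv2.resize(im[y0:y0+150,x0:x0+200,::-1],None,fx=4,fy=4,interpolation=cv2.INTER_CUBIC))
E
```

```text
t 16.3 tcp [446.5  -5.1 159.5] F [-0.4 -0.2 -0.1] op 0.4 q7 [ 0.46 -1.38]
tool x [ 0.904  0.428 -0.002] y [ 0.428 -0.904 -0.002]
tick n,a 44 0.06 b -30.1 31.8
stripe n 112 angle mean 0.057 range -0.065 0.178
```

View pics/w3.png

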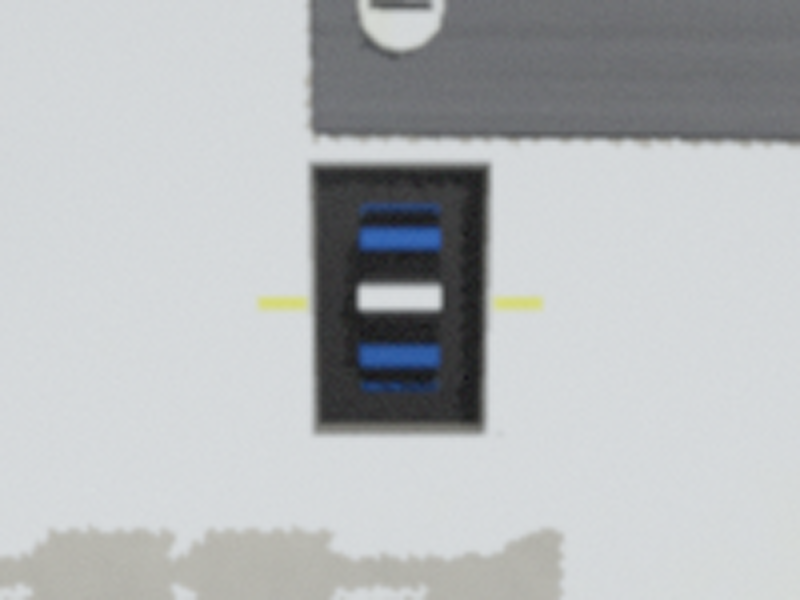

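The stripe is at crop y 297 and the ticks at 302, so 0.057 rad remains (about 1.25 mm at the rim). One small corrective stroke should do it.

send_rows([
  [[0, 0, 0, 0.03, 0, 0.04, 255], [0, 0, 0, 0.058, 0, 0.08, 255], [0, 0, 0, 0.058, 0, 0.09, 255], [0, 0, 0, 0.058, 0, 0.0925, 255], [0, 0, 0, 0.058, 0, 0.095, 255], [0, 0, 0, 0.058, 0, 0.095, 255], [0, 0, 0, 0.058, 0, 0.095, 255]],
])

```text
time_s: 17.23
ee_pos: [499.6, 18.9, 66.4]
tcp_rot: [0.0, 0.976, 0.218, 0.001]
ft_force: [0.3, -0.1, 2.2]
opening: 0.4
```

send_rows([
  [[0, 0, 0, -0.001, 0, 0, 255], [0, 0, 0, -0.002, 0, 0, 255], [0, 0, 0, -0.0024, 0, 0, 255], [0, 0, 0, -0.0024, 0, 0, 255], [0, 0, 0, -0.0024, 0, 0, 255]],
])

```text
time_s: 17.85
ee_pos: [498.2, 18.3, 66.3]
tcp_rot: [0.0, 0.976, 0.219, 0.001]
ft_force: [0.9, 0.3, 6.4]
opening: 0.5
```

send_rows([
  [[0, 0, 0, 0, 0, -0.01, 255], [0, 0, 0, -0.025, 0, -0.05, 255], [0, 0, 0, -0.055, 0, -0.095, 255], [0, 0, 0, -0.055, 0, -0.095, 255], [0, 0, 0, -0.055, 0, -0.095, 255], [0, 0, 0, -0.055, 0, -0.095, 255], [0, 0, 0, -0.055, 0, -0.095, 255]],
])

```text
time_s: 18.73
ee_pos: [447.1, -4.8, 159.6]
tcp_rot: [-0.001, 0.976, 0.219, -0.001]
ft_force: [-0.3, -0.4, 0.7]
opening: 0.5
```

```bash
python3 - <<'E'
from h import *
status(); im,info=measure()
c=proj(info,W)[0].astype(int); x0,y0=c[0]-100,c[1]-75
cv2.imwrite("pics/w4.png",cv2.resize(im[y0:y0+150,x0:x0+200,::-1],None,fx=4,fy=4,interpolation=cv2.INTER_CUBIC))
E
```

```text
t 18.725 tcp [447.1  -4.8 159.6] F [-0.3 -0.4  0.7] op 0.5 q7 [ 0.48 -1.39]
tool x [ 0.904  0.428 -0.002] y [ 0.428 -0.904 -0.002]
tick n,a 64 0.24 b -30.1 31.8
stripe n 128 angle mean -0.023 range -0.166 0.119
```

View pics/w4.png

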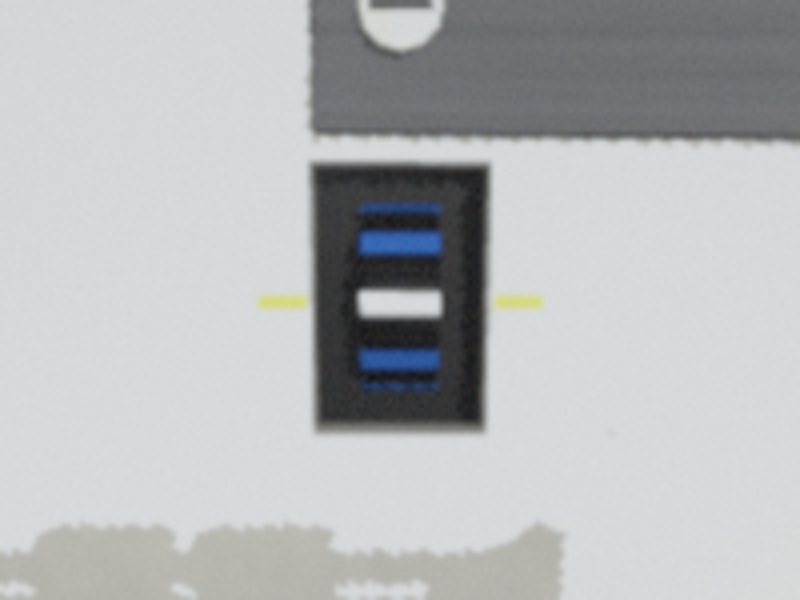

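The stripe is now centred on the ticks (crop y 303 against 302, residual about 0.02 rad). One last look at the whole scene before handing in.

```bash
python3 - <<'E'
from h import *
b={}
a=manip.read_camera("side"); cv2.imwrite("pics/side1.png",a[:,:,::-1])
t=manip.read_camera("top"); t0=cv2.imread("pics/top0.png")[:,:,::-1]
s0=cv2.imread("pics/side0.png")[:,:,::-1]
for n,i,i0,(x,y) in(("barrel t",t,t0,(254,283)),("cap t",t,t0,(244,232)),("jar t",t,t0,(426,215)),("cap s",a,s0,(328,277)),("barrel s",a,s0,(391,262)),("jar s",a,s0,(328,147))):
    k=14; f=lambda m:m[y-k:y+k,x-k:x+k].astype(float)
    print(n,np.abs(f(i)-f(i0)).mean().round(1))
E
```

```text
barrel t 8.8
cap t 13.9
jar t 40.0
cap s 5.3
barrel s 3.3
jar s 4.4
```

View pics/side1.png

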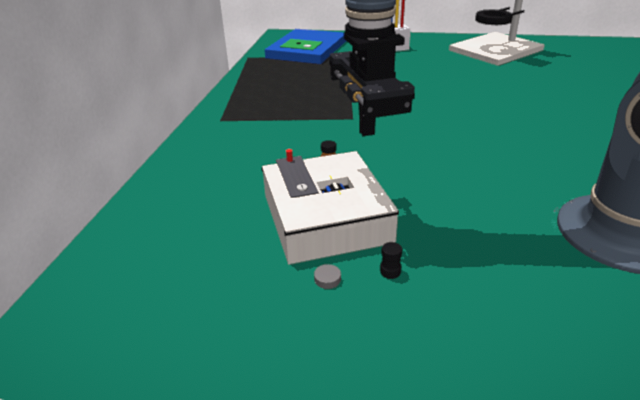

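The side view shows the cover open (post at (290,155)) and the gripper clear of everything. Barrel (391,262), cap (328,277) and jar (328,147) are where they were. The top-view differences come from the arm and its shadow over those patches.

```bash
python3 -c "
from rig import manip; print(manip.finish_job())"
```

```text
the job is handed in; nothing more can be done
None
```

The cover is open, the thumbwheel's white stripe stands on top in line with the yellow ticks, and I've handed the job in at about 19 s of the 58 s allowed.

- **Cover:** I gripped the red post at 5 N and felt for the free direction. Clockwise met the springy stop: the wrist force read about 9 N, well under the 30 N limit. I then swung it anticlockwise to about 1.56 rad, with readings of about 2–3 N. The wrist picture shows the whole window clear.
- **Wheel:** I rolled it from about 0.76 rad in three light strokes with the shut fingertips, pressing with about 5–7 N. It read 10 N briefly while I was feeling for contact. The last measurement was about -0.02 rad (0.5 mm at the rim), with the stripe centred on the ticks.
- **Barrel, jar and cap:** The final side view shows all three where they started. The top-view comparison gave larger differences, most of all at the jar. I put that down to the arm and its shadow but did not look at that picture. The gripper ended clear of everything.

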